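Catch the draught shield's lid and let it down softly

ROBOT

A 6-joint arm with a two-finger parallel gripper is mounted at the origin on a cart in front of the work surface, level with it; the furniture and walls round the work are solid. World frame = base frame: x ahead of the robot, y to its left, z up, the work surface at z = 0. Lengths are in mm, angles in degrees, forces in N, time in s.
With the tool pointing down it reaches from about 275 to 725 mm from the base axis. Payload 5.6 kg.
Tool frame: the origin (TCP) lies on the centre line of the jaws, within the pads' length; the fingertips stand 14 mm ahead of it and the grasp point (between the pads) lies 5 mm behind it (manip.tip_extent is the distance from the TCP to the fingertips, in mm); z points along the fingers, y is the line along which they close (so a half turn about z gives the same grasp; the last joint's range is limited). The gripper opens to 85 mm and grips with 20 to 120 N. Pads are 22 mm wide; open, the fingers measure 114 mm over their backs; the gripper's body (76 mm by 85 mm) begins 54 mm behind the grasp point. The pads swing forward as they close: fully open they stand 13 mm farther back than shut.
Start: joints at [91.249, 14.616, 6.199, 0, -81.583, -16.306], TCP at [142.855, 531.117, 245.283] pointing down, gripper open.
Joint ranges: [-168.99, 168.99], [-69.2, 112.95], [-62.41, 85.93], [-164.36, 98.24], [-168.68, -3.75], [-174.98, 174.98]. Speed limits (degrees/s): [147.25, 147.25, 180, 180, 180, 180].

INTERFACE

Orientations are given as [roll, pitch, yaw] about the fixed x, y, z axes, in that order (R = Rz(yaw) Ry(pitch) Rx(roll)).
In Python, from station import readout, viewer, order, manip gives the robot as it stands.
- The arm moves only by the shell command python3 -m creep 'ROWS' [FORCE]. ROWS is a JSON object of lists of equal length, an entry for each row: "delta_pos": the shift along the tool's x, y, z in m, a list of three; "dr": the turn, a rotation vector about the tool's x, y, z in rad, a list of three; "hand": the finger opening in m, from 0 to 0.0854. In form: {"delta_pos": [[dx, dy, dz], ...], "dr": [[ax, ay, az], ...], "hand": [hand, ...]}. A call has exactly 10 rows; each row is the pose to reach, as a shift and turn from the pose commanded when the call began, along the tool's axes at that moment; what a row does not reach only later rows make up. A row lasts 1/10 s, in which the tool goes at most 50 mm and 8.59 degrees, less where a joint would pass 70% of its speed; a pose out of reach is approached as far as the arm can. A call with a gripper value outside its range is refused whole. The fingers move at their own pace and stop on an object; FORCE is the grip in N (left out, the last holds). Time passes only in rows, so rows that repeat a pose let the fingers close, or fill a call up. It gives the time, the measured TCP pose, the force, the opening and the grip force at its end, in the units of the state.
- readout.observe(): the state, without advancing time (a new reading comes with each control period).
- viewer.grab_frame(name): name is "scene" or "top"; returns a dict with "img" (400x640x3 uint8, red, green, blue), "depth" (400x640 float32, mm along the optical axis (not along the pixel's ray), 0 where there is no reading), "fx", "fy", "cx", "cy" (pixels), "pose" (4x4, takes a point from camera to world coordinates). Camera axes: x right, y up, looking along -z (the intrinsics and any distortion apply to the point x, -y, -z); pixel columns grow to the right and rows downward; lengths in mm; the calibration is good to about 2 mm. A picture is of the moment at which its call begins.
- order.finish_job(): hands the job in; it is judged then, once.
The state is a dict: "time": time; "joint_positions": joint angles; "qvel": joint speeds; "tau": joint torques, N m; "position": TCP position; "tcp_rot": TCP orientation; "ft_force": force on the tool from outside, world axes, zero at the start; "moment": the same for the moment, N m; "finger_gap": opening from 0.0 (shut) to 1.0 (fully open); "grip_force": force on a finger pad.
Only numpy, scipy, OpenCV 4.12 (cv2) and the standard library are available. Lean on these libraries where they do the work, as an engineer would, in place of code of your own. Each camera call takes 0.05 s, during which the arm holds its last target. There are 200 camera calls.

TASK

Close the clear draught shield over the jeweller's scale without letting its lid bang: slant your closed fingertips in from the open front under the raised lid and push back the upper link of the folding stay until it gives way, so that as you draw the finger back the lid drops only a little way, onto the finger. Carry the lid down on the finger by its front lip until it lies fully shut, then draw the finger out from under the lip and take the hand clear. Touch only: do not pinch or lift anything, and leave the ring on the scale and the loose things round about as they are.

Things in the scene. Friction and masses are not known exactly. Their poses are not given: they have to be found in the camera images.
- shield: draught shield fixed to the bench: clear box in an aluminium frame, 186 x 216 mm, rim 80 mm high, walls 4 mm; origin under its middle, x to its hinged back, y to its left, z up. Its front (-x, outer face 90 mm from the middle) looks to the robot's left, its right-hand wall (-y) to the robot. The scale (18 mm high on an 8 mm base) lies inside
- lid (a joint): lid angle about the back hinge, rad: 0 shut, 1.05 held open as found. Aluminium frame 7 mm thick with a clear pane, its underside 2 mm below the hinge axis when shut; 0.21 to 0.36 kg. Once the stay has given way it falls shut by itself and hard, unless carried; lightly damped hinge, no spring
- stay_knee (a joint): bend of the stay's knee, rad: -0.10 as found (knee to the front of straight: locked by the lid's weight), 0 straight, positive when given way; 2.86 with the lid shut. A push of 1 to 3 N breaks it within 5 to 12 mm; push past 0.22, or friction may draw it back. The link then leans on the finger that broke it; when this draws back, the stay folds to the back by itself and the lid falls
- lid_hinge (a point): point on the lid's hinge axis, in the plane of the stay (85 mm right of the shield's middle), 83 mm above the bench; the axis runs along the shield's y
- lid_edge (a point): front of the rolled edge of the lid's lip, in the plane of the stay. The roll is 8 mm thick, its centre 207 mm from the hinge axis; the lid's frame ends 186 mm from it, then comes the thin lip, as wide as the lid, which overhangs the front wall by 27 mm when shut, so that a finger can carry it from outside the wall right down
- stay_push (a point): place to push, toward the shield's back (+x): front edge of the stay's upper link (flat steel 10 x 4 mm; both links 97 mm), 32 mm down the link from its pivot under the lid, 10 mm inside the right-hand wall and about 33 mm below the lid as found
- gold_ring: plain brass-yellow finger ring, 23 mm across, 6 mm high, lying on the scale inside the shield; origin under its middle. Not to be touched
- tweezers: steel tweezers, 118 mm long, lying flat before the shield's front; bystander, origin at its middle on the bench
- tape_roll: roll of brown tape lying flat, 44 mm across, 19 mm high; bystander, origin under its middle
- note_pad: plain yellow note pad, 78 x 78 x 9 mm, lying to the robot's left of the shield; bystander, origin under its middle
- black_box: small black box, 39 x 43 x 31 mm; bystander, origin under its middle

How it is judged (in metres and radians):
On the way, in this order (a step that is already met when the one before it is completed fails the run):
1. the stay has given way and the lid, still high, rests on the fingers (value of joint stay_knee above 0.05 rad and value of joint lid above 0.45 rad and contact force between the fingers and lid above 0.3 N), for 0.2 s.
2. the lid is carried on the fingers until it is nearly shut (value of joint lid below 0.2 rad and contact force between the fingers and lid above 0.2 N), for 0.05 s.
At the end, for the whole second after the job is handed in: the lid lies shut (within 0.02 rad, about 4 mm at its lip) and still; the ring is within 10 mm and each bystander within 20 mm of where it stood (value of joint lid below 0.02 rad and velocity of joint lid between -0.05 and 0.05 rad/s and not (distance of gold_ring from where it was at the start of the episode above 0.01 m) and not (distance of tweezers from where it was at the start of the episode above 0.02 m) and not (distance of tape_roll from where it was at the start of the episode above 0.02 m) and not (distance of note_pad from where it was at the start of the episode above 0.02 m) and not (distance of black_box from where it was at the start of the episode above 0.02 m)); the robot touches nothing.
It fails at once if the lid comes down hard: faster than 0.8 rad/s (0.17 m/s at its lip) in the last 25 mm of the lip's way (value of joint lid below 0.12 rad and velocity of joint lid below -0.8 rad/s).
It fails at once if the lid is pinched, pressed or hit with more than 18 N (contact force between the fingers and lid above 18 N).
It fails at once if the ring on the scale is touched or shifted by more than 10 mm (contact force between the fingers and gold_ring above 0.2 N or distance of gold_ring from where it was at the start of the episode above 0.01 m).
It fails at once if a bystander is moved by more than 20 mm (distance of any of tweezers, tape_roll, note_pad, black_box from where it was at the start of the episode above 0.02 m).
It also fails if it takes over 45 s, if anything falls off the work surface, if the arm or the gripper's body presses on something with over 40 N, if the wrist force passes 120 N, or if a joint passes its speed limit or range.

## Working session

There is one attempt and no reset: what is moved stays moved. The work goes in short steps, Python scripts to look and compute and a shell command to move; the robot and the scene stay as the last step left them, time stands still between calls to the robot, and variables do not carry over. Pictures are saved under pics/ and viewed, at most 10 in all, crops included, and the job is handed in when it is done.

```bash
mkdir -p pics; ls; python3 - <<'E'
from station import readout, viewer, order, manip
import cv2,numpy as np
print(readout.observe())
for n in("scene","top"):
    f=viewer.grab_frame(n); cv2.imwrite(f"pics/{n}0.png",f["img"][:,:,::-1]); np.savez(f"{n}0.npz",**f)
    print(n,f["fx"],f["fy"],f["cx"],f["cy"],np.round(f["pose"],3).tolist(),[k for k in f])
print([a for a in dir(manip) if a[0]!='_'])
E
```

```text
pics
{'time': 0.0, 'joint_positions': array([ 9.12478339e+01,  1.46529626e+01,  6.12776348e+00, -2.77228785e-02,
       -8.15836569e+01, -1.63068794e+01]), 'qvel': array([ 0.07579918,  0.00562484,  0.02755822,  0.03496907, -0.03379176,
       -0.1286685 ]), 'tau': array([-1.40094857e-03, -3.86635852e+01,  2.37947381e+01,  5.36530137e+00,
       -6.12725285e-03,  1.78847631e-05]), 'position': array([142.71117671, 530.65095613, 244.375065  ]), 'tcp_rot': array([ 1.79887824e+02, -4.25143348e-03, -1.50631251e+01]), 'ft_force': array([-0.14490947, -0.76603448, -0.72285674]), 'moment': array([-0.00088694, -0.03166074,  0.01146496]), 'grip_force': 0.0, 'finger_gap': 1.0014686503014556}
scene 471.37401574180075 471.37401574180075 316.29219766764555 205.1603863876817 [[0.668, 0.381, -0.64, -110.209], [-0.744, 0.318, -0.587, -508.463], [-0.02, 0.868, 0.495, 711.532], [0.0, 0.0, 0.0, 1.0]] ['img', 'depth', 'fx', 'fy', 'cx', 'cy', 'pose']
top 437.87069570669263 437.87069570669263 316.3963983347272 193.25186830113213 [[0.014, 0.987, -0.159, 359.979], [-1.0, 0.014, -0.005, 106.007], [-0.003, 0.159, 0.987, 1411.182], [0.0, 0.0, 0.0, 1.0]] ['img', 'depth', 'fx', 'fy', 'cx', 'cy', 'pose']
['MotionError', 'tip_extent']
```

View pics/scene0.png

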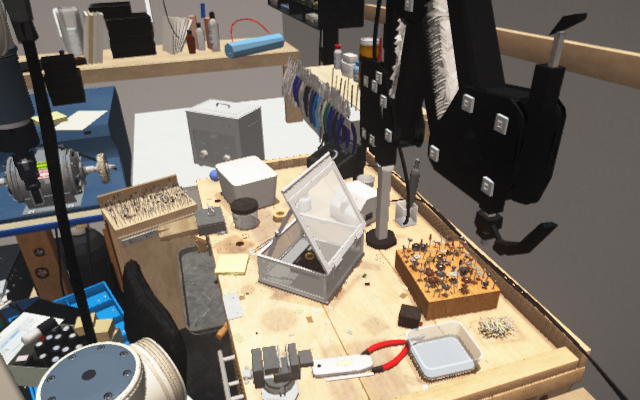

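View pics/top0.png

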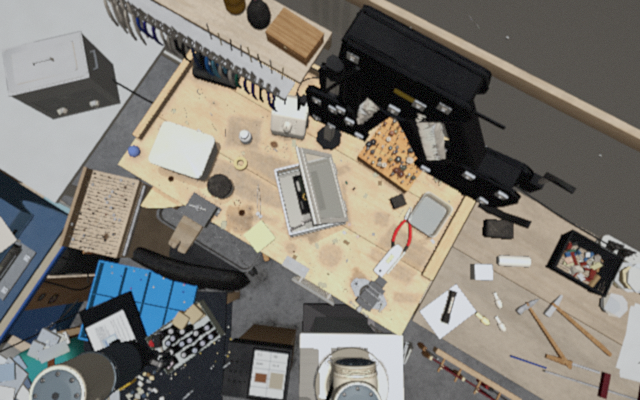

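```bash
python3 - <<'E'
import cv2,numpy as np
s=np.load("scene0.npz")["img"];t=np.load("top0.npz")["img"]
cv2.imwrite("pics/a.png",cv2.resize(s[145:310,195:385],None,fx=3.6,fy=3.6,interpolation=2)[:,:,::-1])
cv2.imwrite("pics/b.png",cv2.resize(t[130:260,230:360],None,fx=4.6,fy=4.6,interpolation=2)[:,:,::-1])
E
```

```text
(no output)
```

View pics/a.png

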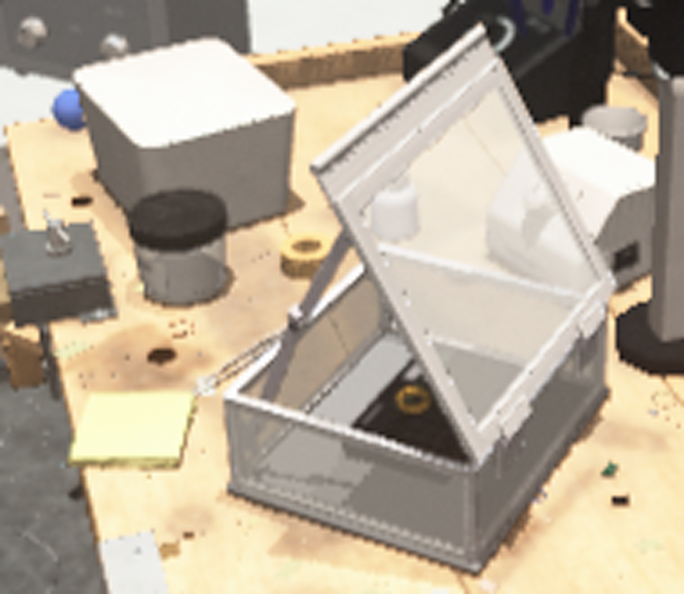

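View pics/b.png

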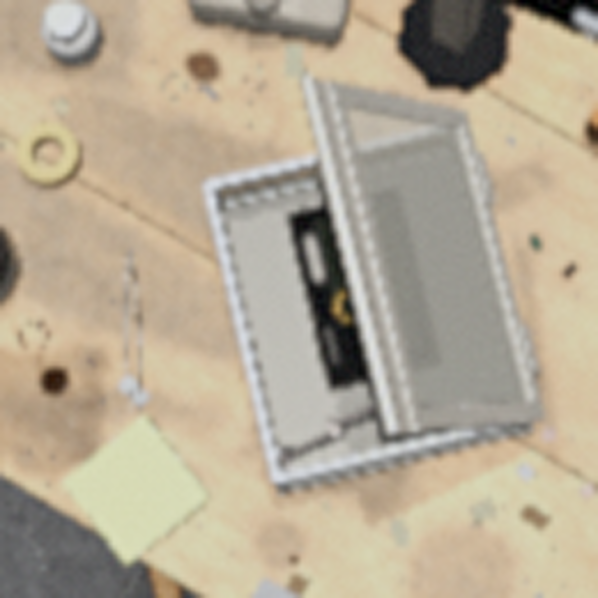

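Scene crop (full-image pixels = crop/3.6 + (195,145)): the rim's front-right corner is at crop (226,395), the hinge's right end at (476,462), the lip ends at (315,165) and (480,28), and the stay knee at (293,318). Top crop (/4.6 + (230,130)): front corners at (207,182) and (277,485), and the lip ends at (308,78) and (388,435).

```bash
cat > h.py <<'E'
import numpy as np
V={n:dict(np.load(n+"0.npz")) for n in("scene","top")}
def ray(n,p):
    f=V[n];d=np.array([(p[0]-f["cx"])/f["fx"],-(p[1]-f["cy"])/f["fy"],-1.])
    return f["pose"][:3,3],f["pose"][:3,:3]@d
def onz(n,p,z):
    o,d=ray(n,p);return o+d*(z-o[2])/d[2]
def tri(a,b):
    A=0;B=0;L=[]
    for n,p in(("scene",a),("top",b)):
        o,d=ray(n,p);d=d/np.linalg.norm(d);P=np.eye(3)-np.outer(d,d);A=A+P;B=B+P@o;L.append((o,P))
    x=np.linalg.solve(A,B);return x,[np.linalg.norm(P@(x-o)) for o,P in L]
S=lambda x,y:(195+x/3.6,145+y/3.6)
T=lambda x,y:(230+x/4.6,130+y/4.6)
E
python3 - <<'E'
from h import *
np.set_printoptions(precision=1,suppress=True)
print("FR",onz("scene",S(226,395),80),onz("top",T(277,485),80),tri(S(226,395),T(277,485)))
print("FL",onz("top",T(207,182),80))
print("BR bottom",onz("scene",S(476,570),0),"FRbot",onz("scene",S(230,490),0), "hingeR",onz("scene",S(476,462),83),onz("top",T(540,425),83),"hingeL",onz("scene",S(612,285),83))
print("lipR",tri(S(315,165),T(388,435)));print("lipL",tri(S(480,28),T(308,78)))
print("knee",tri(S(293,318),T(333,430)))
for k,p in dict(pivot=S(348,236),knee=S(293,318)).items():print(k,[onz("scene",p,z) for z in(120,200)])
f=V["scene"]
for p in [(293,318),(320,280),(348,240),(315,168),(285,370)]:
    u,v=S(*p);u,v=int(u),int(v);print(p,f["depth"][v-1:v+2,u-1:u+2].round(0).tolist())
E
```

```text
FR [448.6 190.1  80. ] [443.9 190.6  80. ] (array([445.4, 189.2,  81.9]), [np.float64(2.001990103946199), np.float64(2.0019901039461976)])
FL [647.4 242.8  80. ]
BR bottom [495.5  21.3   0. ] FRbot [448.8 196.1   0. ] hingeR [496.9  21.5  83. ] [485.7  17.6  83. ] hingeL [708.3  78.8  83. ]
lipR (array([463.8, 114.3, 264.9]), [np.float64(2.94931333448826), np.float64(2.9493133344881253)])
lipL (array([670.7, 166.1, 265.2]), [np.float64(0.3118912397460761), np.float64(0.31189123974599997)])
knee (array([475.6, 151.9, 141. ]), [np.float64(0.45794888506351084), np.float64(0.4579488850634786)])
pivot [array([594.3, 221.7, 120. ]), array([499., 123., 200.])]
knee [array([497.5, 175.9, 120. ]), array([415.3,  83.4, 200. ])]
(293, 318) [[1041.0, 1045.0, 1043.0], [1311.0, 0.0, 1040.0], [1047.0, 1042.0, 1048.0]]
(320, 280) [[1351.0, 1024.0, 1020.0], [1028.0, 1026.0, 1022.0], [1029.0, 1029.0, 1027.0]]
(348, 240) [[1000.0, 968.0, 969.0], [997.0, 999.0, 967.0], [1001.0, 999.0, 968.0]]
(315, 168) [[1529.0, 956.0, 958.0], [958.0, 956.0, 952.0], [958.0, 958.0, 955.0]]
(285, 370) [[1066.0, 1068.0, 1148.0], [1068.0, 1072.0, 1145.0], [1070.0, 1073.0, 1152.0]]
```

```bash
cat > g.py <<'E'
import numpy as np,sys
from scipy.spatial.transform import Rotation as Ro
from station import readout
np.set_printoptions(precision=4,suppress=True)
ex=np.array([.25,-.968,0]);ex/=np.linalg.norm(ex);ey=np.array([-ex[1],ex[0],0])
O=np.array([571,132,0.])
def R_of(al):
    a=np.radians(al);z=np.cos(a)*ex-np.sin(a)*np.array([0,0,1]);x=ey
    return Ro.from_matrix(np.c_[x,np.cross(z,x),z])
def now():
    s=readout.observe();R=Ro.from_euler("xyz",s["tcp_rot"],degrees=True);return s,s["position"],R
def to(tip,y,al):  # tip=(x,z) in shield, mm
    s,p,R=now();Rt=R_of(al)
    t=O+ex*tip[0]+ey*y+np.array([0,0,tip[1]])-14*Rt.as_matrix()[:,2]
    print("target",t,"dpos m",R.inv().apply(t-p)/1000,"dr",(R.inv()*Rt).as_rotvec())
def where():
    s,p,R=now();M=R.as_matrix();tip=p+14*M[:,2]-O
    print("t",round(s["time"],2),"tip x,y,z",tip@ex,tip@ey,tip[2],"alpha",np.degrees(np.arcsin(-M[2,2])),"z.ey",M[:,2]@ey,"F",s["ft_force"],"q",s["joint_positions"])
E
python3 -c "
from g import *
where();to((-112,276),-86,38)"
```

```text
t 0.1 tip x,y,z -493.12840077248745 -314.96277403035066 230.49916364734798 alpha 89.90325222622174 z.ey -0.0007484203809499803 F [ 0.3545  0.5149 -0.1219] q [ 91.2485  14.6491   6.1384  -0.0221 -81.5836 -16.3066]
target [456.9668 229.6184 284.6193] dpos m [ 0.3817  0.2092 -0.0397] dr [-0.8851  0.2341 -0.4792]
```

```bash
python3 -m creep '{"delta_pos":[[0.03,0.016,-0.01],[0.07,0.04,-0.02],[0.11,0.06,-0.03],[0.15,0.082,-0.04],[0.19,0.104,-0.04],[0.23,0.126,-0.04],[0.27,0.148,-0.04],[0.31,0.17,-0.04],[0.35,0.19,-0.04],[0.382,0.209,-0.04]],"dr":[[-0.08,0.02,-0.04],[-0.17,0.045,-0.09],[-0.26,0.07,-0.14],[-0.35,0.09,-0.19],[-0.44,0.117,-0.24],[-0.53,0.14,-0.29],[-0.62,0.164,-0.335],[-0.71,0.187,-0.38],[-0.8,0.21,-0.43],[-0.885,0.234,-0.479]],"hand":[0,0,0,0,0,0,0,0,0,0]}' 40; python3 -c "
from g import *
where();to((-60,236),-86,38)
from station import viewer;import cv2
f=viewer.grab_frame('scene');cv2.imwrite('pics/c.png',cv2.resize(f['img'][100:320,150:420],None,fx=2.7,fy=2.7)[:,:,::-1]);np.savez('s1.npz',**f)"
```

```text
time: 1.1
position: [458.8, 228.7, 284.7]
tcp_rot: [127.8, 0.1, 14.6]
ft_force: [-0.1, 1.4, -0.1]
finger_gap: 0.001
grip_force: 0.0
t 1.1 tip x,y,z -110.66475317501187 -84.40949983309056 276.13839702035875 alpha 37.84781028562673 z.ey -9.872720348996456e-05 F [-0.1481  1.3735 -0.0702] q [  63.7438   25.6225   -2.8822   31.9937 -103.4759   36.2566]
target [469.9699 179.2704 244.6193] dpos m [-0.0016 -0.0006  0.0646] dr [0.0027 0.0001 0.0021]
```

View pics/c.png

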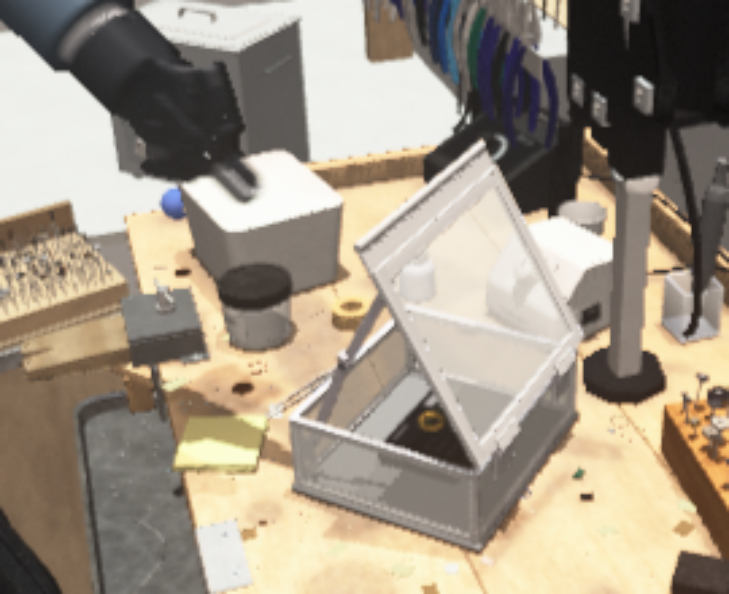

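The picture shows the hand at standoff, fingertips at crop (250,190), ahead of the lip and clear of everything. Now I'll approach along the tool axis.

```bash
python3 -m creep '{"delta_pos":[[-0.001,0,0.015],[-0.001,0,0.03],[-0.0015,0,0.045],[-0.0015,0,0.06],[-0.0015,0,0.072],[-0.0015,0,0.082],[-0.0015,0,0.09],[-0.0015,0,0.095],[-0.0015,0,0.1],[-0.0015,0,0.1]],"dr":[[0,0,0],[0,0,0],[0,0,0],[0,0,0],[0,0,0],[0,0,0],[0,0,0],[0,0,0],[0,0,0],[0,0,0]],"hand":[0,0,0,0,0,0,0,0,0,0]}'; python3 -c "
from g import *
where();to((-13,199),-86,38)
from station import viewer;import cv2
f=viewer.grab_frame('scene');cv2.imwrite('pics/d.png',cv2.resize(f['img'][140:300,200:400],None,fx=3.7,fy=3.7)[:,:,::-1]);np.savez('s2.npz',**f)"
```

```text
time: 2.15
position: [475.7, 153.2, 223.4]
tcp_rot: [128.1, -0.0, 14.5]
ft_force: [-0.7, 0.6, -0.1]
finger_gap: 0.001
grip_force: 0.0
t 2.15 tip x,y,z -33.302445047023795 -87.02359030137079 214.72797003849468 alpha 38.08440148783286 z.ey -0.00011695219332305502 F [-0.7139  0.6377 -0.0709] q [ 58.358   23.2436 -16.4491  34.5745 -91.4847  33.6667]
target [481.7227 133.7635 207.6193] dpos m [0.001  0.0001 0.0257] dr [-0.0015  0.0001 -0.0006]
```

View pics/d.png

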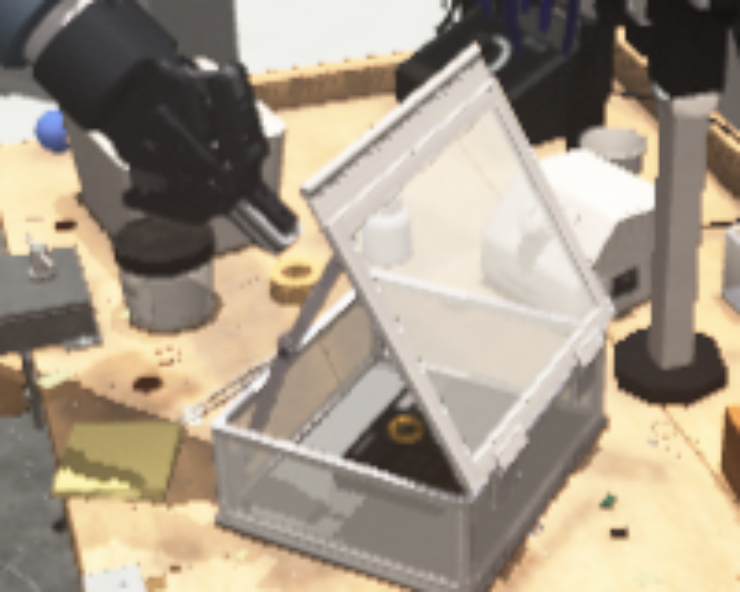

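Fingertips are at crop (285,245), just short of the upper link at about (320,290), with the gripper body clear of the lip at (305,190). Now I'll close in gently.

```bash
python3 -m creep '{"delta_pos":[[0.001,0,0.004],[0.001,0,0.008],[0.001,0,0.011],[0.001,0,0.014],[0.001,0,0.017],[0.001,0,0.02],[0.001,0,0.022],[0.001,0,0.024],[0.001,0,0.025],[0.001,0,0.026]],"dr":[[0,0,0],[0,0,0],[0,0,0],[0,0,0],[0,0,0],[0,0,0],[0,0,0],[0,0,0],[0,0,0],[0,0,0]],"hand":[0,0,0,0,0,0,0,0,0,0]}'; python3 -c "
from g import *
where()"
```

```text
time: 3.2
position: [481.8, 134.3, 207.3]
tcp_rot: [128.2, -0.1, 14.5]
ft_force: [-1.8, 3.7, -0.2]
finger_gap: -0.001
grip_force: 1.8
t 3.2 tip x,y,z -13.478514068572128 -85.74564708933836 198.64041420598988 alpha 38.153118080253506 z.ey 0.0007893395176883792 F [-1.8347  3.6892 -0.2358] q [ 56.6224  23.1255 -19.4413  35.7231 -88.2962  33.0751]
```

```bash
python3 -m creep '{"delta_pos":[[0,0,0.001],[0,0,0.002],[0,0,0.003],[0,0,0.004],[0,0,0.005],[0,0,0.006],[0,0,0.007],[0,0,0.008],[0,0,0.008],[0,0,0.008]],"dr":[[0,0,0],[0,0,0],[0,0,0],[0,0,0],[0,0,0],[0,0,0],[0,0,0],[0,0,0],[0,0,0],[0,0,0]],"hand":[0,0,0,0,0,0,0,0,0,0]}'; python3 -c "
from g import *
where()
from station import viewer;import cv2
f=viewer.grab_frame('scene');cv2.imwrite('pics/e.png',cv2.resize(f['img'][160:280,240:360],None,fx=5,fy=5)[:,:,::-1]);np.savez('s3.npz',**f)"
```

```text
time: 4.2
position: [482.9, 133.0, 203.5]
tcp_rot: [128.5, -0.3, 14.7]
ft_force: [-26.7, 28.9, 12.3]
finger_gap: 0.004
grip_force: 18.4
t 4.2 tip x,y,z -12.062857331184263 -84.92638389639302 194.8254049756934 alpha 38.5006500868346 z.ey 0.006543259703228606 F [-26.7369  28.9408  12.2712] q [ 56.4649  22.995  -20.0357  35.9234 -87.3806  32.8551]
```

View pics/e.png

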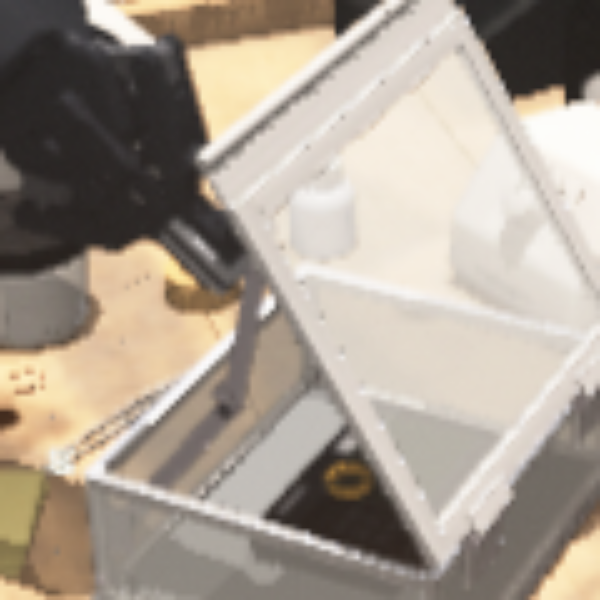

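The stay has given way: its knee went back from (276,233) to (286,241). The knuckles now crowd the lip at crop (200,160), and the force is high. I'll back off slowly.

```bash
python3 -m creep '{"delta_pos":[[0,0,-0.002],[0,0,-0.003],[0,0,-0.004],[0,0,-0.005],[0,0,-0.0055],[0,0,-0.006],[0,0,-0.006],[0,0,-0.006],[0,0,-0.006],[0,0,-0.006]],"dr":[[0,0,0],[0,0,0],[0,0,0],[0,0,0],[0,0,0],[0,0,0],[0,0,0],[0,0,0],[0,0,0],[0,0,0]],"hand":[0,0,0,0,0,0,0,0,0,0]}'; python3 -c "
from g import *
where()
from station import viewer;import cv2
f=viewer.grab_frame('scene');cv2.imwrite('pics/f.png',cv2.resize(f['img'][160:280,240:360],None,fx=5,fy=5)[:,:,::-1]);np.savez('s4.npz',**f)
a=np.load('s3.npz')['img'].astype(int);d=abs(f['img'].astype(int)-a).sum(2)[160:280,240:360];print((d>60).sum(),np.argwhere(d>60).min(0),np.argwhere(d>60).max(0))"
```

```text
time: 5.25
position: [482.1, 133.9, 205.9]
tcp_rot: [128.3, -0.1, 14.5]
ft_force: [-6.1, 7.8, 0.2]
finger_gap: 0.002
grip_force: 4.4
t 5.25 tip x,y,z -13.082025496833896 -85.58134326457403 197.2316896381745 alpha 38.25526784939224 z.ey 0.0019041923163124939 F [-6.1214  7.8345  0.2406] q [ 56.5731  23.1156 -19.6105  35.7563 -88.0252  33.0218]
699 [0 0] [119 117]
```

View pics/f.png

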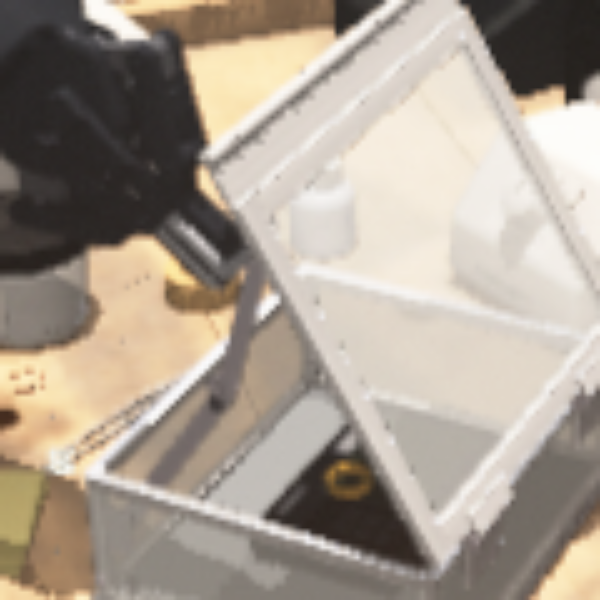

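```bash
python3 - <<'E'
from h import *
from g import ex,ey,O
def pl(p,y=-85):
    o,d=ray("scene",p);s=(y-(o-O)@ey)/(d@ey);q=o+d*s-O;return np.array([q@ex,q[2]])
E=lambda x,y:(240+x/5,160+y/5)
for n,k,up,lo,lip in (("a",S(293,318),S(340,246),S(262,415),S(315,165)),("e",E(228,405),E(257,275),E(165,475),E(200,160)),("f",E(216,402),E(257,275),E(155,478),E(205,162))):
    K,U,L=pl(k),pl(up),pl(lo);P=pl(lip,-108)
    a=np.degrees(np.arctan2(*(U-K)[::-1]));b=np.degrees(np.arctan2(*(K-L)[::-1]))
    print(n,"knee",K,"U",U,"L",L,"dirs",a,b,"knee bend",np.radians(a-b),"lip",P)
E
```

```text
a knee [-44.1827 139.3567] U [ -7.1633 200.5627] L [-73.8529  55.8668] dirs 58.83306720802777 70.43607419481347 knee bend -0.20251067505131667 lip [ -6.3371 266.0021]
e knee [-21.2221 125.5656] U [ -2.5145 197.628 ] L [-57.9387  75.9792] dirs 75.44712064490692 53.48164380448562 knee bend 0.3833698926359127 lip [-12.5167 261.9194]
f knee [-27.4366 125.3487] U [ -2.5145 197.628 ] L [-63.6467  72.4893] dirs 70.97563151967061 55.587842799527955 knee bend 0.2685675777677337 lip [-10.1727 261.5343]
```

```bash
python3 -m creep '{"delta_pos":[[0,-0.001,-0.001],[0,-0.002,-0.002],[0,-0.003,-0.003],[0,-0.004,-0.004],[0,-0.005,-0.006],[0,-0.006,-0.008],[0,-0.006,-0.01],[0,-0.006,-0.012],[0,-0.006,-0.012],[0,-0.006,-0.012]],"dr":[[0,0,0],[0,0,0],[0,0,0],[0,0,0],[0,0,0],[0,0,0],[0,0,0],[0,0,0],[0,0,0],[0,0,0]],"hand":[0,0,0,0,0,0,0,0,0,0]}'; python3 -c "
from g import *
where()
from station import viewer;import cv2
f=viewer.grab_frame('scene');cv2.imwrite('pics/g.png',cv2.resize(f['img'][160:280,240:360],None,fx=5,fy=5)[:,:,::-1]);np.savez('s5.npz',**f)"
```

```text
time: 6.3
position: [479.0, 145.3, 209.1]
tcp_rot: [128.1, -0.1, 14.5]
ft_force: [-0.7, 0.6, 1.0]
finger_gap: 0.001
grip_force: 0.9
t 6.3 tip x,y,z -24.88837461688578 -85.76452726368713 200.45924230028913 alpha 38.10675756892242 z.ey 0.0007436596649844576 F [-0.7223  0.6157  0.9667] q [ 57.5886  23.6225 -18.2393  35.1006 -89.3258  32.8945]
```

View pics/g.png

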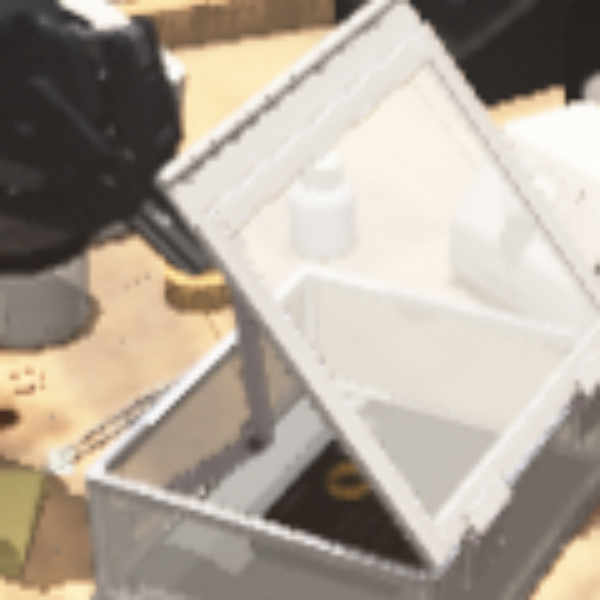

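The lid has sunk only a little: its lip end moved from (205,162) to (162,182). It now rests on the finger just ahead of the knuckles, and the stay is folding to the back. I'll draw back along the axis so the lip moves nearer the finger's middle.

```bash
python3 -m creep '{"delta_pos":[[0,0,-0.002],[0,0,-0.004],[0,0,-0.006],[0,0,-0.008],[0,0,-0.01],[0,0,-0.012],[0,0,-0.014],[0,0,-0.014],[0,0,-0.014],[0,0,-0.014]],"dr":[[0,0,0],[0,0,0],[0,0,0],[0,0,0],[0,0,0],[0,0,0],[0,0,0],[0,0,0],[0,0,0],[0,0,0]],"hand":[0,0,0,0,0,0,0,0,0,0]}'; cat >> h.py <<'E'
from g import ex,ey,O
def lidedge(name,y=-108):
    """track lid-lip right end corner: return crop for printing"""
E
python3 -c "
from g import *
where()
from station import viewer;import cv2
f=viewer.grab_frame('scene');cv2.imwrite('pics/i.png',cv2.resize(f['img'][160:280,230:360],None,fx=5,fy=5)[:,:,::-1]);np.savez('s6.npz',**f)"
```

```text
time: 7.35
position: [476.2, 156.0, 217.7]
tcp_rot: [128.1, -0.1, 14.5]
ft_force: [-0.3, 1.9, -0.8]
finger_gap: -0.001
grip_force: 0.6
t 7.35 tip x,y,z -35.87405595580632 -85.76959273368452 209.0676903443833 alpha 38.10238605265774 z.ey 0.0007181528970330455 F [-0.2894  1.8511 -0.7615] q [ 58.4814  23.7418 -16.5292  34.5163 -91.0206  33.2519]
```

View pics/i.png

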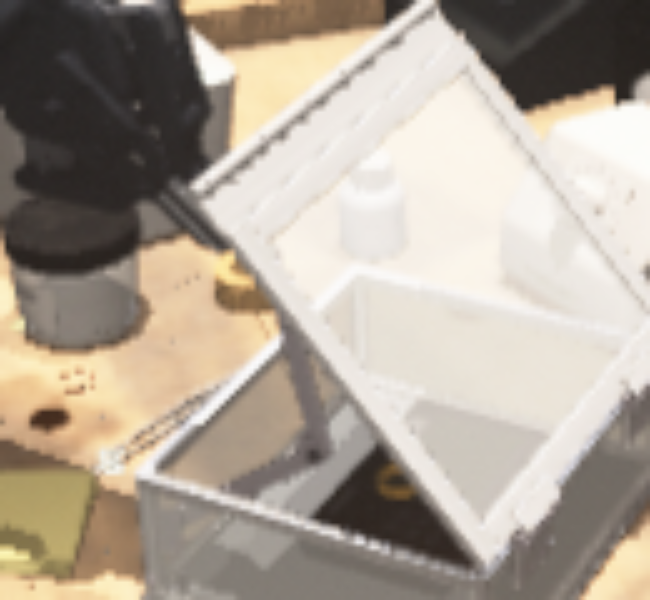

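The lip is at crop (192,192), lying on the finger about 23 mm behind the tip (lid about 0.85 rad), with the stay folded back. Now I'll carry the lid down along its arc.

```bash
python3 -m creep '{"delta_pos":[[0,-0.003,-0.001],[0,-0.008,-0.0015],[0,-0.014,-0.002],[0,-0.021,-0.003],[0,-0.028,-0.0035],[0,-0.035,-0.004],[0,-0.042,-0.004],[0,-0.049,-0.004],[0,-0.055,-0.004],[0,-0.06,-0.004]],"dr":[[0,0,0],[0,0,0],[0,0,0],[0,0,0],[0,0,0],[0,0,0],[0,0,0],[0,0,0],[0,0,0],[0,0,0]],"hand":[0,0,0,0,0,0,0,0,0,0]}'; python3 -c "
from g import *
where()
from station import viewer;import cv2
f=viewer.grab_frame('scene');np.savez('s7.npz',**f)
V=f
# lid lip height from depth: project to shield frame, points on lid
v,u=np.mgrid[0:400,0:640];d=f['depth'];m=d>0
c=np.stack([(u-f['cx'])/f['fx']*d,-(v-f['cy'])/f['fy']*d,-d],-1)@f['pose'][:3,:3].T+f['pose'][:3,3]-O
x,y,z=c@ex,c@ey,c[...,2]
k=m&(abs(y)<95)&(y>-40)&(x>-125)&(x<90)&(z>95)&(z<275)
th=np.arctan2(z[k]-83,94-x[k]);r=np.hypot(z[k]-83,94-x[k]);q=r>150
print('lid angle est',np.percentile(th[q],[10,50,90]),'rmax',np.percentile(r,99),q.sum())"
```

```text
time: 8.4
position: [466.0, 195.0, 172.4]
tcp_rot: [128.1, -0.0, 14.5]
ft_force: [0.1, 0.6, -1.2]
finger_gap: -0.004
grip_force: 0.4
t 8.4 tip x,y,z -76.22938985414598 -85.87143135252205 163.76184218134838 alpha 38.08309114702088 z.ey 0.00031311975600797264 F [ 0.0706  0.5961 -1.1565] q [ 61.5666  28.4609 -15.5393  32.4276 -89.2005  29.303 ]
lid angle est [0.5457 0.5581 0.5713] rmax 208.4163896192639 936
```

```bash
cat > lid.py <<'E'
from g import *
from station import viewer
def lid():
    f=viewer.grab_frame('scene')
    v,u=np.mgrid[0:400,0:640];d=f['depth'];m=d>0
    c=np.stack([(u-f['cx'])/f['fx']*d,-(v-f['cy'])/f['fy']*d,-d],-1)@f['pose'][:3,:3].T+f['pose'][:3,3]-O
    x,y,z=c@ex,c@ey,c[...,2]
    k=m&(abs(y)<95)&(y>-40)&(x>-125)&(x<90)&(z>70)&(z<275)
    th=np.arctan2(z[k]-83,94-x[k]);r=np.hypot(z[k]-83,94-x[k]);q=r>150
    print('lid',np.percentile(th[q],[10,50,90]),'rmax',np.percentile(r,99),q.sum())
where();lid()
E
python3 -m creep '{"delta_pos":[[0,-0.006,0.0005],[0,-0.013,0.0015],[0,-0.02,0.003],[0,-0.027,0.0045],[0,-0.034,0.0065],[0,-0.041,0.0085],[0,-0.048,0.011],[0,-0.055,0.013],[0,-0.062,0.016],[0,-0.067,0.0185]],"dr":[[0,0,0],[0,0,0],[0,0,0],[0,0,0],[0,0,0],[0,0,0],[0,0,0],[0,0,0],[0,0,0],[0,0,0]],"hand":[0,0,0,0,0,0,0,0,0,0]}'; python3 lid.py
```

```text
time: 9.45
position: [459.4, 220.9, 108.0]
tcp_rot: [128.1, -0.0, 14.5]
ft_force: [-1.0, 0.9, -0.3]
finger_gap: 0.0
grip_force: 0.7
t 9.45 tip x,y,z -102.95912348633334 -85.77288393943448 99.37103187005374 alpha 38.096869307922745 z.ey 0.0004418411654126677 F [-1.0048  0.8794 -0.2855] q [ 63.4133  34.0567 -16.1868  31.3112 -84.5449  24.9355]
lid [0.2077 0.2194 0.2323] rmax 208.38924819200645 815
```

```bash
python3 -m creep '{"delta_pos":[[0,-0.004,0.002],[0,-0.008,0.004],[0,-0.012,0.0065],[0,-0.016,0.009],[0,-0.02,0.0115],[0,-0.024,0.0135],[0,-0.028,0.016],[0,-0.031,0.018],[0,-0.034,0.02],[0,-0.036,0.021]],"dr":[[0,0,0],[0,0,0],[0,0,0],[0,0,0],[0,0,0],[0,0,0],[0,0,0],[0,0,0],[0,0,0],[0,0,0]],"hand":[0,0,0,0,0,0,0,0,0,0]}'; python3 lid.py
```

```text
time: 10.5
position: [458.0, 226.0, 67.1]
tcp_rot: [128.1, -0.0, 14.5]
ft_force: [-0.2, 0.1, -0.9]
finger_gap: -0.005
grip_force: 0.6
t 10.5 tip x,y,z -108.19819146390252 -85.90069679149217 58.47635033068691 alpha 38.076311322427294 z.ey -4.872570995580908e-05 F [-0.2039  0.1379 -0.8998] q [ 63.7302  37.3123 -17.3625  31.3579 -80.8899  22.4439]
lid [0.0087 0.0204 0.0322] rmax 208.22970613516213 719
```

```bash
python3 -m creep '{"delta_pos":[[0,-0.0015,0.001],[0,-0.003,0.002],[0,-0.0045,0.003],[0,-0.006,0.004],[0,-0.007,0.005],[0,-0.007,0.005],[0,-0.0085,0.003],[0,-0.01,0.001],[0,-0.012,-0.0015],[0,-0.014,-0.004]],"dr":[[0,0,0],[0,0,0],[0,0,0],[0,0,0],[0,0,0],[0,0,0],[0,0,0],[0,0,0],[0,0,0],[0,0,0]],"hand":[0,0,0,0,0,0,0,0,0,0]}'; python3 lid.py
```

```text
time: 11.55
position: [455.1, 238.0, 58.9]
tcp_rot: [128.1, -0.1, 14.5]
ft_force: [-0.6, 0.3, 0.4]
finger_gap: 0.0
grip_force: 0.0
t 11.55 tip x,y,z -120.57585926505773 -85.66621347587859 50.29279121979196 alpha 38.103859390538354 z.ey 0.0005993457187473588 F [-0.5845  0.2765  0.4215] q [ 64.5417  38.5526 -16.1916  30.7893 -81.0329  21.9852]
lid [-0.      0.012   0.0243] rmax 207.8782272653689 708
```

```bash
python3 -m creep '{"delta_pos":[[0,-0.003,-0.004],[0,-0.008,-0.01],[0,-0.014,-0.018],[0,-0.02,-0.026],[0,-0.025,-0.034],[0,-0.025,-0.05],[0,-0.025,-0.07],[0,-0.025,-0.09],[0,-0.025,-0.105],[0,-0.025,-0.11]],"dr":[[0,0,0],[0,0,0],[0,0,0],[0,0,0],[0,0,0],[0,0,0],[0,0,0],[0,0,0],[0,0,0],[0,0,0]],"hand":[0,0,0,0,0,0,0,0,0,0]}'; python3 -m creep '{"delta_pos":[[0,0,0],[0,0,0],[0,0,0],[0,0,0],[0,0,0],[0,0,0],[0,0,0],[0,0,0],[0,0,0],[0,0,0]],"dr":[[0,0,0],[0,0,0],[0,0,0],[0,0,0],[0,0,0],[0,0,0],[0,0,0],[0,0,0],[0,0,0],[0,0,0]],"hand":[0,0,0,0,0,0,0,0,0,0]}'; python3 lid.py
```

```text
time: 12.6
position: [429.5, 338.3, 107.8]
tcp_rot: [128.2, -0.1, 14.6]
ft_force: [0.2, -0.1, 0.4]
finger_gap: -0.004
grip_force: 0.0
time: 13.6
position: [429.7, 336.3, 107.1]
tcp_rot: [128.1, -0.0, 14.5]
ft_force: [-0.1, 0.0, 0.5]
finger_gap: -0.001
grip_force: 0.0
t 13.6 tip x,y,z -222.1476724894025 -85.75781492623643 98.45597606552083 alpha 38.095381842185134 z.ey 0.0003773076445351896 F [-0.1259  0.0158  0.4509] q [ 70.4125  41.3555  -0.6034  26.252  -94.1355  24.6479]
lid [0.0009 0.0125 0.0243] rmax 207.98729745174606 715
```

The lid reads the same once the hand is clear, so it is resting on the rim, and nothing touches the hand. Handing in.

```bash
python3 -c "
from station import order;print(order.finish_job())"
```

```text
the job is handed in; nothing more can be done
None
```

The lid is shut (my camera reading is about 0.01 rad), the hand is clear, and the job is handed in at about 14 s with no verdict shown. One risk: while breaking the stay, the knuckles seem to have jammed on the lip, with about 41 N at the wrist; I couldn't measure how much of that was on the lid (limit 18 N).

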